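# Push the frog blank out of its jig and let the ejector snap back

## Task

Two identical ejector jigs are fixed to the bow maker's bench; one holds a rectangular wooden frog blank between its cheeks, the other a small round button blank. On the jig with the rectangular blank, push the ejector by its upright brass knob all the way to the end of its travel so that the blank comes out onto the outfeed bed, then let go of the knob there so that the spring snaps the ejector fully home by itself. Leave the other jig's ejector alone, and leave the rectangular blank lying on the outfeed bed.

Things in the scene. Friction and masses are not known exactly. Their poses are not given: they have to be found in the camera images.
- ejector (a joint): Spring-return ejector of the jig holding the rectangular blank: dark steel carriage with brass knob, rod and pusher head. 0 = home, 0.07 m = hard stop at the end. It slides level along the jig toward the outfeed bed. The spring resists with 3.5 N at home, 8.5 N at the end (3 N more at 0.1 m/s). Let go at the end, it is home in about 0.4 s.
- ejector_knob (a point): Point on the axis of that ejector's upright brass knob, 58 mm above the bench; moves with it. x = direction of push, z up. Knob 20 mm diameter; its top is 75 mm, the carriage under it 30 mm above the bench. Rails beside it (up to 31 mm off the axis) are 28 mm high; the cheeks, 34 mm high, begin 100 mm ahead of it when home; a stop bar 32 mm high stands 35 mm behind it when home.
- frog_jig_outfeed (a point): Middle of the same jig's outfeed bed, on its top face 18 mm above the bench, 207 mm ahead of the knob at home; x = direction of push, z up. The cheeks end 52 mm before this point; an end stop 14 mm high stands 52 mm after it; side lips 8 mm high are 48 mm apart. The jig is a light wooden base 320 x 90 x 18 mm, fixed.
- blank_center (a point): Centre of the loose dark wooden frog blank, 50 x 24 x 22 mm, lying between the cheeks (28 mm apart), long side along the push, 2 to 9 mm ahead of the pusher head; 11 mm above the bed. The pusher leaves it past the cheeks on the outfeed bed.
- other_ejector (a joint): Ejector of the other, identical jig, which holds a round button blank (24 mm across); 0 = home. To be left alone.
Things that resemble listed ones, but are neither listed nor needed, are in the scene too. Leave any blue, orange or pink look-alike of the part that bears blank_center alone.

How it is judged:
By the outcome, as a careful person would: the job done as asked, in the order asked, and still so for the second after the job is handed in, with the robot touching nothing.
It also fails if it takes over 32 s, if anything falls off the work surface, if the arm or the gripper's body presses on something with over 40 N, if the wrist force passes 120 N, or if a joint passes its speed limit or range.

## Robot

A 6-joint arm with a two-finger parallel gripper is mounted at the origin on the work surface. World frame = base frame: x ahead of the robot, y to its left, z up, the work surface at z = 0. Lengths are in m, angles in rad, forces in N, time in s.
With the tool pointing down it reaches from about 0.3 to 0.875 m from the base axis. Payload 6.4 kg.
Tool frame: the origin (TCP) lies on the mounting face of the last link; the fingertips stand 173 mm ahead of it and the grasp point (between the pads) lies 155 mm ahead of it (ctrl.tip_reach is the distance from the TCP to the fingertips, in m); z points along the fingers, y is the line along which they close (so a half turn about z gives the same grasp; the last joint's range is limited). The gripper opens to 85 mm and grips with 20 to 120 N. Pads are 22 mm wide; open, the fingers measure 114 mm over their backs; the gripper's body (76 mm by 85 mm) begins 54 mm behind the grasp point. The pads swing forward as they close: fully open they stand 13 mm farther back than shut.
Start: joints at [0.905, 0.181, 1.607, -0, 1.354, -0.206], TCP at [0.255, 0.515, 0.405] pointing down, gripper open.
Joint ranges: [-2.99, 2.99], [-0.89, 2.07], [0.3, 2.58], [-1.14, 4.28], [0, 2.63], [-3.12, 3.12]. Speed limits (rad/s): [2.57, 2.57, 3.01, 3.14, 3.14, 3.14].

## Interface

Orientations are given as a unit quaternion [w, x, y, z].
In Python, from bench import ctrl gives the robot as it stands.
- The arm moves only by the shell command python3 -m pendant 'ROWS'. ROWS is JSON, a list that holds one entry, the list of rows, each a list of 7 numbers: the opening, from 0 (shut) to 1 (fully open), then the shift along the tool's x, y, z in mm, then the turn, a rotation vector about the tool's x, y, z in rad. A call has 1 to 5 rows; each row is the pose to reach, as a shift and turn from the pose commanded when the call began, along the tool's axes at that moment; what a row does not reach only later rows make up. A row lasts 1/12 s, in which the tool goes at most 41.7 mm and 7.16 degrees, less where a joint would pass 70% of its speed; a pose out of reach is approached as far as the arm can. A call with a gripper value outside its range is refused whole. The fingers move at their own pace and stop on an object; the grip force is fixed at half the most. Time passes only in rows, so rows that repeat a pose let the fingers close. It gives the time, the measured TCP pose, the force, the opening and the grip force at its end, in the units of the state.
- ctrl.get_obs(): the state, without advancing time (a new reading comes with each control period).
- ctrl.camera(name): name is "scene" or "side" or "wrist"; returns the picture (400x640x3 uint8, red, green, blue); there is no depth.
- ctrl.camera_params(name): a dict with "mtx" (3x3 intrinsics, pixels), "world_from_camera" (4x4, takes a point from camera to world coordinates); the wrist camera has in their place "tool_from_camera" (4x4, takes a point from camera to tool coordinates, whose origin is the TCP and whose axes are the flange's). Camera axes: x right, y down, z forward; pixel columns grow to the right and rows downward; lengths in m; the calibration is good to about 2 mm. A picture is of the moment at which its call begins: read the wrist's pose just before it. camera_params takes no time and is no camera call.
- ctrl.hand_in(): hands the job in; it is judged then, once.
Trained networks look in the newest picture that a camera, given by its name, has taken for a name from the list of things; names that differ only in an ending like _2 or _b are one class to them, and where a whole thing is asked for, a point or a joint stands for the part that bears it (a point fixed in the world has none). Each returns a list of dicts, best first, with "confidence" (0 to 1); they miss things now and then, are a little off and sometimes report something else, mostly with a low value. They report only what shows in the picture. A call takes as long as a camera call. They do not tell look-alikes from the thing itself.
- ctrl.boxes_of(camera, name): "point" ([column, row] as shares, 0 to 1, of the picture: columns of its width, rows of its height, amid what is visible of it).
The state is a dict: "time_s": time; "q": joint angles; "dq": joint speeds; "joint_efforts": joint torques, N m; "eef_pos": TCP position; "eef_rot": TCP orientation; "wrist_force": force on the tool from outside, world axes, zero at the start; "torque": the same for the moment, N m; "opening": opening from 0.0 (shut) to 1.0 (fully open); "grasp_force": force on a finger pad.
Only numpy, scipy, OpenCV 4.12 (cv2) and the standard library are available. Lean on these libraries where they do the work, as an engineer would, in place of code of your own. Each camera call takes 0.05 s, during which the arm holds its last target. There are 200 camera calls.

## Working session

There is one attempt and no reset: what is moved stays moved. The work goes in short steps, Python scripts to look and compute and a shell command to move; the robot and the scene stay as the last step left them, time stands still between calls to the robot, and variables do not carry over. Pictures are saved under pics/ and viewed, at most 10 in all, crops included, and the job is handed in when it is done.

```bash
mkdir -p pics
cat > h.py <<'E'
import numpy as np, cv2
from bench import ctrl
def snap(n,f):
    im=ctrl.camera(n); cv2.imwrite('pics/'+f,im[:,:,::-1]); return im
def ray(n,px):
    p=ctrl.camera_params(n); T=np.array(p["world_from_camera"]); K=np.array(p["mtx"])
    d=T[:3,:3]@np.linalg.solve(K,[px[0],px[1],1]); return T[:3,3],d
def at(n,px,z):
    o,d=ray(n,px); return o+d*(z-o[2])/d[2]
E
python3 - <<'E'
from h import *
for n in("scene","side"):
    snap(n,n+"0.png")
    for k,z in(("ejector_knob",.058),("blank_center",.029),("ejector",.04),("other_ejector",.04)):
        for b in ctrl.boxes_of(n,k)[:4]:
            px=np.array(b["point"])*[640,400]; print(n,k,round(b["confidence"],2),px.round(),at(n,px,z).round(3))
o=ctrl.get_obs();print(o["time_s"],o["eef_pos"],o["eef_rot"],o["wrist_force"])
E
```

```text
scene ejector_knob 0.9 [241. 203.] [ 0.495 -0.194  0.058]
scene ejector_knob 0.18 [246. 247.] [ 0.61  -0.22   0.058]
scene blank_center 0.71 [246. 250.] [ 0.592 -0.219  0.029]
scene blank_center 0.58 [168. 287.] [ 0.608 -0.37   0.029]
scene blank_center 0.57 [166. 248.] [ 0.518 -0.358  0.029]
scene ejector 0.76 [239. 202.] [ 0.469 -0.194  0.04 ]
scene other_ejector 0.78 [394. 164.] [0.515 0.182 0.04 ]
side ejector_knob 0.56 [374. 181.] [ 0.468 -0.169  0.058]
side blank_center 0.75 [295. 209.] [ 0.639 -0.041  0.029]
side blank_center 0.69 [347. 141.] [ 0.586 -0.336  0.029]
side blank_center 0.58 [336. 166.] [ 0.586 -0.221  0.029]
side blank_center 0.55 [376. 144.] [ 0.499 -0.344  0.029]
side ejector 0.61 [373. 178.] [ 0.473 -0.195  0.04 ]
0.5 [0.25514846 0.51529498 0.40463503] [-1.67158832e-05  2.27879682e-01  9.73689296e-01 -6.94953446e-05] [ 0.10196433 -0.00961695 -0.10211359]
```

View pics/scene0.png

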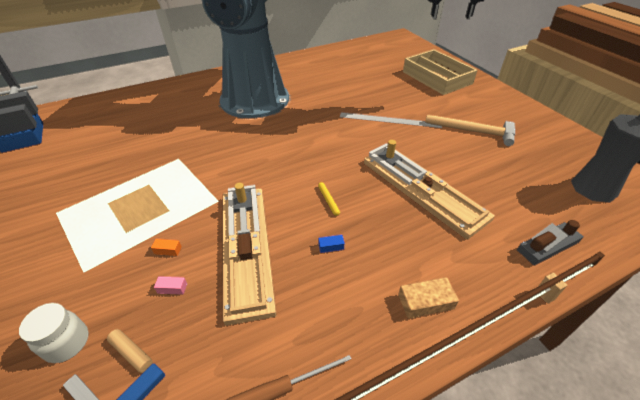

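View pics/side0.png

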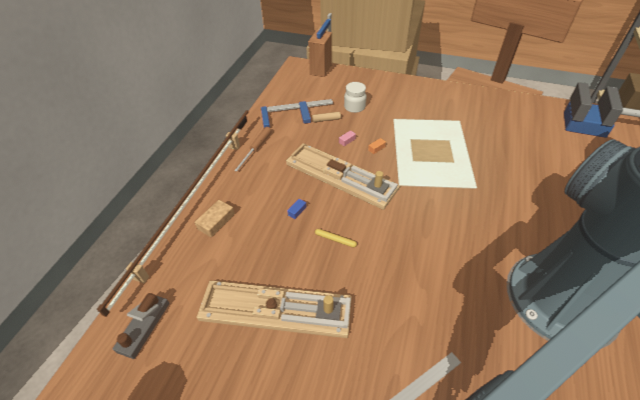

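The rectangular blank is in the left jig in the scene view: knob near (240,193) and blank near (245,245). In the side view the same jig has its knob at (379,180). I'll zoom in to measure it.

Run:
```python
from h import *
a=cv2.imread('pics/scene0.png')[175:325,195:295]; b=cv2.imread('pics/side0.png')[140:210,280:405]
cv2.imwrite('pics/c.png',np.hstack([cv2.resize(a,None,fx=4,fy=4,interpolation=2)[:, :], cv2.copyMakeBorder(cv2.resize(b,(400,224),interpolation=2),0,376,0,0,0)]))
```

```text
(no output)
```

View pics/c.png

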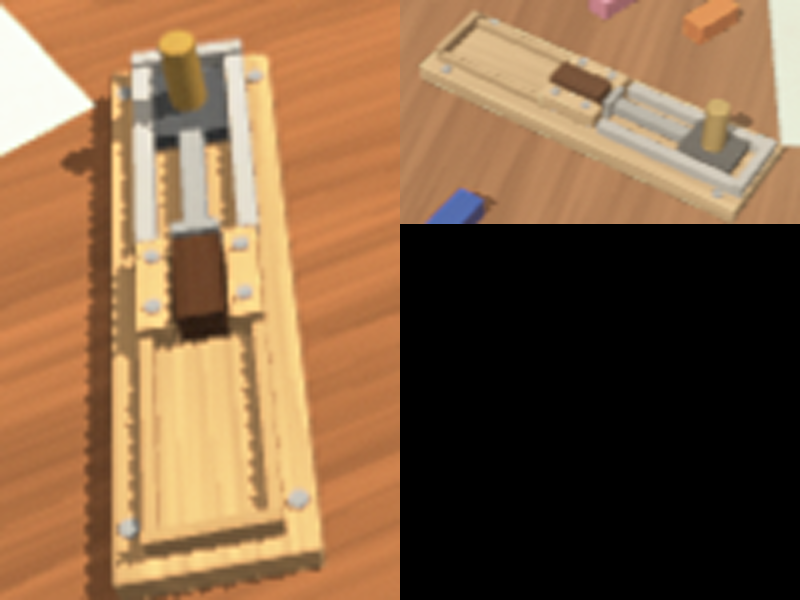

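Run:
```python
from h import *
S=lambda x,y:(195+x/4-.4,175+y/4-.4)
D=lambda x,y:(280+(x-400)/3.2-.3,140+y/3.2-.3)
def P(n,f,x,y,z):
    p=at(n,f(x,y),z); print(n,(x,y),p.round(4)); return p
for n,f,l in(("scene",S,[(177,40,.075),(188,105,.03)]),("side",D,[(717,106,.075),(713,148,.03)])):
    for q in l:P(n,f,*q)
for n,f,q in(("scene",S,[(111,75),(113,572),(268,57),(320,542)]),("side",D,[(737,207),(422,70),(778,147),(478,14)])):
    c=[P(n,f,*p,.018) for p in q]
    for i in(0,2):
        d=c[i+1]-c[i]; print("dir deg",np.degrees(np.arctan2(d[1],d[0])),np.linalg.norm(d))
    print("width",np.linalg.norm(c[0]-c[2]),"center",np.mean(c,0))
o=ctrl.get_obs();print(ctrl.tip_reach)
from scipy.spatial.transform import Rotation as R
w=o["eef_rot"];print(R.from_quat([*w[1:],w[0]]).as_matrix().round(3))
```

```text
scene (177, 40) [ 0.4564 -0.1828  0.075 ]
scene (188, 105) [ 0.4599 -0.1852  0.03  ]
side (717, 106) [ 0.4589 -0.1838  0.075 ]
side (713, 148) [ 0.4573 -0.18    0.03  ]
scene (111, 75) [ 0.4039 -0.2155  0.018 ]
scene (113, 572) [ 0.7041 -0.2984  0.018 ]
scene (268, 57) [ 0.4307 -0.1293  0.018 ]
scene (320, 542) [ 0.7308 -0.2142  0.018 ]
dir deg -15.433494292225706 0.3114378088754081
dir deg -15.792639918981617 0.3118881216783946
width 0.0903286043206812 center [ 0.5673711  -0.21435446  0.018     ]
side (737, 207) [ 0.4255 -0.1329  0.018 ]
side (422, 70) [ 0.7298 -0.2082  0.018 ]
side (778, 147) [ 0.4069 -0.2088  0.018 ]
side (478, 14) [ 0.7076 -0.2951  0.018 ]
dir deg -13.907175472247813 0.31344026567733935
dir deg -16.01101274036395 0.31284101593483277
width 0.07815590988375712 center [ 0.56745203 -0.21126729  0.018     ]
0.1734
[[-0.896  0.444 -0.   ]
 [ 0.444  0.896 -0.   ]
 [ 0.    -0.    -1.   ]]
```

```bash
python3 -m pendant '[[[1,-25,-27,4,0,0,0],[1,-50,-54,8,0,0,0],[1,-75,-81,12,0,0,0],[1,-100,-108,16,0,0,0],[1,-123,-134,21,0,0,0]]]'
python3 -m pendant '[[[1,-25,-27,4,0,0,0],[1,-50,-54,8,0,0,0],[1,-75,-81,12,0,0,0],[1,-100,-108,16,0,0,0],[1,-123,-134,21,0,0,0]]]'
python3 -m pendant '[[[1,-25,-27,4,0,0,0],[1,-50,-54,8,0,0,0],[1,-75,-81,12,0,0,0],[1,-100,-108,16,0,0,0],[1,-123,-134,21,0,0,0]]]'
```

```text
time_s: 0.92
eef_pos: [0.3061, 0.3391, 0.3837]
eef_rot: [0.0, 0.228, 0.974, 0.0]
wrist_force: [0.5, -0.4, 0.7]
opening: 0.998
grasp_force: 0.0
time_s: 1.33
eef_pos: [0.3569, 0.1643, 0.3631]
eef_rot: [0.001, 0.228, 0.974, 0.0]
wrist_force: [1.3, 0.2, 0.0]
opening: 1.0
grasp_force: 0.0
time_s: 1.75
eef_pos: [0.4077, -0.0108, 0.3421]
eef_rot: [0.001, 0.228, 0.974, -0.0]
wrist_force: [1.3, 1.5, 0.0]
opening: 1.003
grasp_force: 0.0
```

```bash
python3 -m pendant '[[[1,-25,-27,4,0,0,-0.05],[1,-50,-54,8,0,0,-0.1],[1,-75,-81,12,0,0,-0.19],[1,-100,-108,16,0,0,-0.19],[1,-123,-134,21,0,0,-0.19]]]'
python3 -m pendant '[[[1,0,0,0,0,0,0],[1,0,0,0,0,0,0],[1,0,0,0,0,0,0]]]'
python3 - <<'E'
from h import *
from scipy.spatial.transform import Rotation as R
o=ctrl.get_obs(); w=o["eef_rot"];M=R.from_quat([*w[1:],w[0]]).as_matrix()
snap("wrist","w1.png")
p=ctrl.camera_params("wrist");T=np.array(p["tool_from_camera"]);K=np.array(p["mtx"])
np.savez("w1",M=M,t=o["eef_pos"],T=T,K=K)
def A(px,z):
    d=M@T[:3,:3]@np.linalg.solve(K,[*px,1]); c=M@T[:3,3]+o["eef_pos"]; return c+d*(z-c[2])/d[2]
print(o["eef_pos"],M.round(3),T.round(3))
for k,z in(("ejector_knob",.058),("blank_center",.029)):
    for b in ctrl.boxes_of("wrist",k)[:3]:
        px=np.array(b["point"])*[640,400]; print(k,b["confidence"],px,A(px,z).round(4))
def prj(P):
    q=K@(T[:3,:3].T@(M.T@(np.array(P)-o["eef_pos"])-T[:3,3])); return q[:2]/q[2]
print(prj([.458,-.183,.075]),prj([.458,-.183,.03]))
E
```

```text
time_s: 2.17
eef_pos: [0.4586, -0.1856, 0.3209]
eef_rot: [0.001, 0.135, 0.991, -0.0]
wrist_force: [1.4, 0.3, 0.1]
opening: 1.0
grasp_force: 0.0
time_s: 2.42
eef_pos: [0.4579, -0.1832, 0.3204]
eef_rot: [-0.0, 0.135, 0.991, 0.0]
wrist_force: [-0.2, 0.8, 0.1]
opening: 0.996
grasp_force: 0.0
[ 0.45794564 -0.18320844  0.32038233] [[-0.964  0.267 -0.001]
 [ 0.267  0.964  0.001]
 [ 0.001  0.001 -1.   ]] [[ 0.001 -0.953 -0.301  0.076]
 [ 1.     0.001 -0.    -0.   ]
 [ 0.    -0.301  0.953  0.03 ]
 [ 0.     0.     0.     1.   ]]
ejector_knob 0.69 [316.672 207.92 ] [ 0.4577 -0.1872  0.058 ]
blank_center 0.88 [178.624 266.8  ] [ 0.4906 -0.3464  0.029 ]
blank_center 0.73 [320.128 315.6  ] [ 0.5887 -0.2206  0.029 ]
blank_center 0.64 [485.632 306.48 ] [ 0.6255 -0.0428  0.029 ]
[321.51364402 213.5601508 ] [321.40890845 197.92144729]
```

View pics/w1.png

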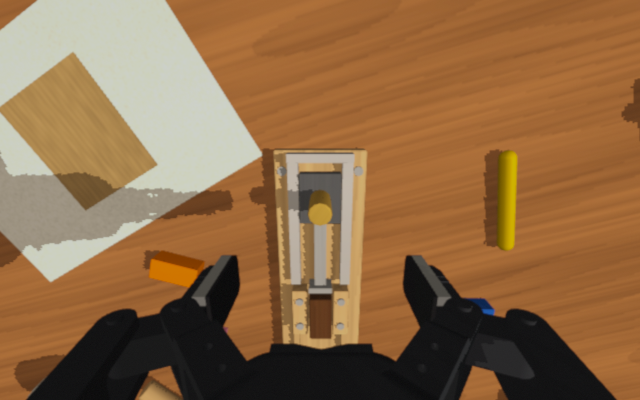

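The knob top at (320,214) matches the projected estimate (321.5,213.6), and the jig axis is vertical at column 320, so the tool is aligned. Next I descend and grip.

```bash
python3 -m pendant '[[[1,0,-0.5,30,0,0,0],[1,0,-0.5,60,0,0,0],[1,0,-0.5,85,0,0,0],[1,0,-0.5,100,0,0,0],[1,0,-0.5,107,0,0,0]]]'
python3 -m pendant '[[[0.4,0,0,0,0,0,0],[0.4,0,0,0,0,0,0],[0.4,0,0,0,0,0,0],[0.3,0,0,0,0,0,0],[0.3,0,0,0,0,0,0]]]'
python3 -m pendant '[[[0,0,0,0,0,0,0],[0,0,0,0,0,0,0],[0,0,0,0,0,0,0],[0,0,0,0,0,0,0],[0,0,0,0,0,0,0]]]'
```

```text
time_s: 2.98
eef_pos: [0.4571, -0.1822, 0.2117]
eef_rot: [-0.002, 0.134, 0.991, 0.001]
wrist_force: [-0.7, 1.1, -0.4]
opening: 1.001
grasp_force: 0.0
time_s: 3.4
eef_pos: [0.4586, -0.1841, 0.2149]
eef_rot: [0.001, 0.134, 0.991, -0.001]
wrist_force: [-0.8, 0.1, 0.9]
opening: 0.308
grasp_force: 0.0
time_s: 3.82
eef_pos: [0.4585, -0.1842, 0.2148]
eef_rot: [0.001, 0.134, 0.991, -0.0]
wrist_force: [-2.0, 1.1, 6.1]
opening: 0.217
grasp_force: 58.3
```

```bash
python3 -m pendant '[[[0,-5,0,0,0,0,0],[0,-10,0,0,0,0,0],[0,-15,0,0,0,0,0],[0,-20,0,0,0,0,0],[0,-25,0,0,0,0,0]]]'
python3 -m pendant '[[[0,-5,0,0,0,0,0],[0,-10,0,0,0,0,0],[0,-15,0,0,0,0,0],[0,-20,0,0,0,0,0],[0,-25,0,0,0,0,0]]]'
python3 -m pendant '[[[0,-5,0,0,0,0,0],[0,-9,0,0,0,0,0],[0,-13,0,0,0,0,0],[0,-16,0,0,0,0,0],[0,-18,0,0,0,0,0]]]'
```

```text
time_s: 4.23
eef_pos: [0.482, -0.1907, 0.2147]
eef_rot: [-0.001, 0.134, 0.991, -0.0]
wrist_force: [-7.5, 1.9, 10.8]
opening: 0.214
grasp_force: 58.6
time_s: 4.65
eef_pos: [0.5058, -0.1974, 0.2147]
eef_rot: [-0.001, 0.134, 0.991, -0.0]
wrist_force: [-9.5, 1.1, 11.7]
opening: 0.217
grasp_force: 58.7
time_s: 5.07
eef_pos: [0.5231, -0.2022, 0.2148]
eef_rot: [-0.001, 0.134, 0.991, -0.0]
wrist_force: [-10.0, 0.9, 12.2]
opening: 0.217
grasp_force: 58.7
```

```bash
python3 -m pendant '[[[0,-1,0,0,0,0,0],[0,-2,0,0,0,0,0],[0,-3,0,0,0,0,0],[0,-3,0,0,0,0,0]]]'
python3 -m pendant '[[[0,-1,0,0,0,0,0],[0,-2,0,0,0,0,0],[0,-2,0,0,0,0,0]]]'
```

```text
time_s: 5.4
eef_pos: [0.526, -0.203, 0.2148]
eef_rot: [-0.001, 0.134, 0.991, -0.0]
wrist_force: [-8.6, 1.5, 11.5]
opening: 0.215
grasp_force: 58.7
time_s: 5.65
eef_pos: [0.5271, -0.2033, 0.2147]
eef_rot: [-0.003, 0.134, 0.991, 0.0]
wrist_force: [-13.6, 1.1, 16.0]
opening: 0.219
grasp_force: 59.1
```

```bash
python3 -m pendant '[[[0,-1,0,0,0,0,0],[0,-2,0,0,0,0,0],[0,-3,0,0,0,0,0],[0,-3,0,0,0,0,0]]]'
```

```text
time_s: 5.98
eef_pos: [0.5282, -0.2036, 0.2146]
eef_rot: [-0.006, 0.134, 0.991, 0.001]
wrist_force: [-26.6, 4.4, 26.5]
opening: 0.215
grasp_force: 60.2
```

The force rise shows it is at the hard stop, so I release by opening the gripper in place.

```bash
python3 -m pendant '[[[1,0,0,0,0,0,0],[1,0,0,0,0,0,0],[1,0,0,0,0,0,0],[1,0,0,0,0,0,0],[1,0,0,0,0,0,0]]]'
python3 -m pendant '[[[1,0,0,-10,0,0,0],[1,0,0,-40,0,0,0],[1,0,0,-80,0,0,0],[1,0,0,-120,0,0,0],[1,0,0,-120,0,0,0]]]'
python3 - <<'E'
from h import *
snap("scene","s2.png"); snap("wrist","w2.png"); snap("side","d2.png")
a=cv2.imread('pics/scene0.png')[150:350,180:300];b=cv2.imread('pics/s2.png')[150:350,180:300];c=cv2.imread('pics/d2.png')[130:230,270:420]
d=cv2.imread('pics/w2.png')
f=lambda i,s:cv2.resize(i,s,interpolation=2)
cv2.imwrite('pics/c2.png',np.hstack([f(b,(360,600)),np.vstack([f(c,(440,300)),f(d,(440,300))])]))
E
```

```text
time_s: 6.4
eef_pos: [0.5315, -0.2041, 0.2137]
eef_rot: [0.0, 0.134, 0.991, -0.0]
wrist_force: [0.8, 0.2, 1.0]
opening: 0.907
grasp_force: 0.0
time_s: 6.82
eef_pos: [0.5339, -0.2054, 0.3434]
eef_rot: [0.007, 0.134, 0.991, -0.003]
wrist_force: [1.4, -1.0, 1.2]
opening: 1.002
grasp_force: 0.0
```

View pics/c2.png

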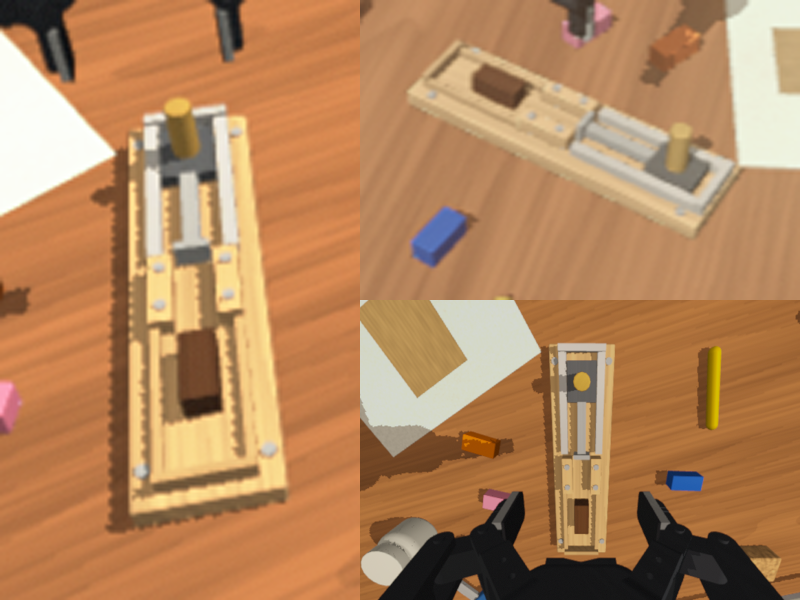

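The blank lies flat on the outfeed bed past the cheeks (scene crop near (200,370)), the ejector is back home with its knob at (181,125), and the gripper is clear above. Handing in after a short settle.

```bash
python3 -m pendant '[[[1,0,0,0,0,0,0],[1,0,0,0,0,0,0],[1,0,0,0,0,0,0],[1,0,0,0,0,0,0]]]'
python3 -c "from bench import ctrl; print(ctrl.hand_in())"
```

```text
time_s: 7.3
eef_pos: [0.5311, -0.2039, 0.3325]
eef_rot: [-0.001, 0.134, 0.991, 0.0]
wrist_force: [-0.6, -0.5, 0.7]
opening: 0.998
grasp_force: 0.0
the job is handed in; nothing more can be done
None
```

I pushed the ejector to its hard stop and released it; it sprang back home, the frog blank is lying on the outfeed bed, the other jig was not touched, and the job was handed in at about 7.3 s (no verdict returned).

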